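# Arm the guarded UV lamp switch

### The arm

A 6-joint arm with a two-finger parallel gripper is mounted at the origin on the work surface. World frame = base frame: x ahead of the robot, y to its left, z up, the work surface at z = 0. Lengths are in mm, angles in degrees, forces in N, time in s.
With the tool pointing down it reaches from about 350 to 850 mm from the base axis. Payload 8.1 kg.
Tool frame: the origin (TCP) lies midway between the tips of the shut fingers; the grasp point (between the pads) lies 19 mm behind it (r.grasp_offset is the distance from the TCP to the grasp point, in mm); z points along the fingers, x is the direction in which the jaws open and shut, and the axes are right-handed (so a half turn about z gives the same grasp; the last joint's range is limited). The gripper opens to 85 mm and grips with 20 to 120 N. Pads are 22 mm wide; open, the fingers measure 114 mm over their backs; the gripper's body (76 mm by 85 mm) begins 54 mm behind the grasp point. The pads swing forward as they close: fully open they stand 13 mm farther back than shut.
Start: joints at [-77.2, 7.471, 85.268, -0, 87.261, -4.893], TCP at [182.37, -571.618, 231.292] pointing down, gripper open.
Joint ranges: [-169.43, 169.43], [-51.17, 129.36], [1.28, 143.12], [-76.62, 256.62], [0, 156.53], [-152.29, 152.29]. Speed limits (degrees/s): [136.94, 136.94, 159.86, 180, 180, 180].

### API

Orientations are given as [roll, pitch, yaw] about the fixed x, y, z axes, in that order (R = Rz(yaw) Ry(pitch) Rx(roll)).
In Python, from bench import r, optics, hand_in gives the robot as it stands.
- The arm moves only by the shell command python3 -m pendant 'ROWS' [FORCE]. ROWS is JSON, a list of rows, each a list of 5 numbers: the opening, from 0 (shut) to 1 (fully open), then the shift along the tool's x, y, z in mm, then the turn about the tool's z in degrees. A call has 1 to 10 rows; each row shifts and turns the commanded pose from where the row before left it, along the tool's axes as they then stand; what a row does not reach is not made up. A row lasts 1/10 s, in which the tool goes at most 50 mm and 8.59 degrees, less where a joint would pass 70% of its speed; a pose out of reach is approached as far as the arm can. A call with a gripper value outside its range is refused whole. The fingers move at their own pace and stop on an object; FORCE is the grip in N (left out, the last holds). Time passes only in rows, so rows that do not move let the fingers close. It gives the time, the measured TCP pose, the force and the opening at its end, in the units of the state.
- r.sense(): the state, without advancing time (a new reading comes with each control period).
- optics.snapshot(name): name is "side" or "top" or "wrist"; returns (picture, depth): 400x640x3 uint8, blue, green, red; 400x640 float32, mm along the optical axis (not along the pixel's ray), 0 where there is no reading.
- optics.camera_params(name): a dict with "camera_matrix" (3x3 intrinsics, pixels), "k1" (the pictures are not rectified: a ray, as slopes to the right and down, at radius r is drawn at 1 + k1 r^2 times it, then the intrinsics apply), "eye" and "orientation" of the camera in the world. Camera axes: x right, y down, z forward; pixel columns grow to the right and rows downward; lengths in mm; the calibration is good to about 2 mm. A picture is of the moment at which its call begins: read the wrist's pose just before it. camera_params takes no time and is no camera call; for the wrist camera it gives the pose at the moment of the call.
- hand_in(): hands the job in, once; it reports no verdict.
Trained networks look in the newest picture that a camera, given by its name, has taken for a name from the list of things; names that differ only in an ending like _2 or _b are one class to them, and where a whole thing is asked for, a point or a joint stands for the part that bears it (a point fixed in the world has none). Each returns a list of dicts, best first, with "score" (0 to 1); they miss things now and then, are a little off and sometimes report something else, mostly with a low value. They report only what shows in the picture. A call takes as long as a camera call.
- optics.search_frame(camera, query): "at" ([x, y, z] in mm, in world coordinates, good to about 4 mm: the middle of the surface that is visible of it).
The state is a dict: "time": time; "joint_pos": joint angles; "qd": joint speeds; "joint_efforts": joint torques, N m; "tool_pos": TCP position; "tcp_rot": TCP orientation; "ft_force": force on the tool from outside, world axes, zero at the start; "wrist_torque": the same for the moment, N m; "finger_gap": finger opening in mm.
Only numpy, scipy, OpenCV 4.12 (cv2) and the standard library are available. Lean on these libraries where they do the work, as an engineer would, in place of code of your own. Each camera call takes 0.05 s, during which the arm holds its last target. There are 200 camera calls.

### The job

Switch on the bench's UV lamp: with a fingertip, lift the grey hinged guard on the white control unit right back until it stays open by itself, push the toggle beneath it fully over towards the hinge, then tip the guard forward so that it drops shut over the toggle. Push gently, and leave the jars and other things on the bench where they stand.

Things in the scene. Friction and masses are not known exactly. Their poses are not given: they have to be found in the camera images.
- unit: the UV lamp's control unit, a white box 220 x 180 x 60 mm (x, y, z) screwed down on the bench; origin at the centre of its underside; its x axis points from its front (the side nearest the robot) to its rear, y to its left, z up; the flat aluminium top panel lies 60 mm above the bench. The guard and the toggle stand on its middle line (y = 0). All it carries belongs to it.
- guard_hinge (a point): middle of the guard's hinge pin, 30 mm ahead (+x) of the unit's centre and 90 mm above the bench; the pin runs along the unit's y axis between two steel ears that stand at 41 to 48 mm either side and reach 36 mm above the panel; frame as the unit's
- guard (a joint): the grey guard's hinge angle, rad: 0 = shut, grows as its front edge swings up and back; the stop is at 1.92 (leaning back past upright). About 80 g, not sprung or latched: below about 1.4 rad it falls shut, above that it falls back onto its stop and stays.
- guard_top (a point): centre of the guard's top face, 112 mm above the bench when shut; turns with the guard. The guard is a hood of 3 mm plastic, 95 mm long from the hinge pin to its front, 76 mm wide, open underneath and at the rear; its front plate spans 22 mm above to 22 mm below the pin's height, its side plates 20 mm above to 16 mm below
- guard_lip (a point): middle of the free edge of the guard's flared lip, which runs the full 76 mm width along the top of the front plate and sticks out 20 mm ahead of it, rising about 25 degrees; shut, this point lies 114 mm before the hinge pin and 30 mm above it, with nothing under it down to the panel, so a fingertip can go in under the edge from the front; it turns with the guard, about the pin
- toggle (a joint): the steel toggle's angle, rad: 0 = off, leaning 0.4 rad from upright to the unit's front; 0.8 = on, leaning 0.4 rad to the unit's rear (towards the hinge), with stops at both ends. Stiff by friction: it stays where it is left and takes 2 to 4 N at the ball to move.
- toggle_pivot (a point): the toggle's pivot, 2 mm above the top panel, 20 mm before (-x) the unit's centre and 50 mm before the hinge pin; frame as the unit's
- toggle_tip (a point): centre of the ball (13 mm across) at the toggle's end, 31.5 mm from its pivot; the stem is 9 mm thick; hidden under the guard while that is shut
- vial: small jar, 26 mm across, 42 mm high, standing loose on the unit's top panel beside the guard, to the unit's left; origin at its underside
- jar_a: specimen jar, 40 mm across, 60 mm high, standing loose to the left of the unit; origin at its underside
- jar_b: specimen jar, 40 mm across, 60 mm high, standing loose to the right of the unit; origin at its underside
- wash_bottle: white wash bottle, 68 mm across, 170 mm high, loose; origin at its underside
- tip_rack: rack of pipette tips, 85 x 125 x 69 mm, white and blue, loose; origin at its underside

How it is judged:
By the outcome, as a careful person would: the job done as asked, in the order asked, and still so for the second after the job is handed in, with the robot touching nothing.
It also fails if it takes over 70 s, if anything falls off the work surface, if the arm or the gripper's body presses on something with over 40 N, if the wrist force passes 120 N, or if a joint passes its speed limit or range.

## Working session

There is one attempt and no reset: what is moved stays moved. The work goes in short steps, Python scripts to look and compute and a shell command to move; the robot and the scene stay as the last step left them, time stands still between calls to the robot, and variables do not carry over. Pictures are saved under pics/ and viewed, about 8 in all and at most 12, crops included, and the job is handed in when it is done.

```bash
mkdir -p pics
cat > h.py <<'E'
import numpy as np, cv2
from bench import r, optics
from scipy.spatial.transform import Rotation as R
def cam(n): return optics.camera_params(n)
E
python3 - <<'E'
from h import *
s=r.sense(); print(s)
for n in("side","top"):
    p=cam(n); print(n,p)
    im,d=optics.snapshot(n); cv2.imwrite(f"pics/{n}0.png",im); np.save(f"{n}0.npy",d)
    for q in("unit","guard_top","guard_lip","guard_hinge","vial","jar_a","wash_bottle","tip_rack"):
        try: print(q,[(np.round(x["at"]).tolist(),round(x["score"],2)) for x in optics.search_frame(n,q)][:3])
        except Exception as e: print(q,e)
E
```

```text
{'time': 0.0, 'joint_pos': array([-7.72016903e+01,  7.51737694e+00,  8.53302454e+01,  2.94186662e-04,
        8.72617464e+01, -4.89235960e+00]), 'qd': array([ 0.02469672, -0.07268426, -0.00678861,  0.00491206, -0.01544585,
        0.03082436]), 'joint_efforts': array([-3.78418787e-03, -5.69405615e+01, -5.00557244e+01, -3.72476607e-04,
        1.43785664e-02, -3.82271980e-05]), 'tool_pos': array([ 182.23207191, -571.06790127,  230.2115276 ]), 'tcp_rot': array([-1.79990380e+02,  1.08945208e-01, -7.23093358e+01]), 'ft_force': array([ 0.24729721, -0.77643093, -0.5543214 ]), 'wrist_torque': array([ 0.04135973, -0.00085938, -0.03306137]), 'finger_gap': 85.18088897415987}
side {'camera_matrix': array([[471.14839782,   0.        , 315.77988201],
       [  0.        , 471.14839782, 193.49763556],
       [  0.        ,   0.        ,   1.        ]]), 'k1': 0.028560934951181585, 'eye': array([566.54088526, 741.70361914, 978.25549514]), 'orientation': array([-139.28950004,   -0.71898297, -177.44064524])}
unit [([586.0, 10.0, 62.0], 0.77)]
guard_top [([561.0, -20.0, 108.0], 0.62)]
guard_lip [([562
[... 342 characters left out ...]
    , 377.5111261 , 199.16874188],
       [  0.        ,   0.        ,   1.        ]]), 'k1': 0.0073997058326113465, 'eye': array([ 5.18626615e+02, -7.00854716e-01,  1.10199064e+03]), 'orientation': array([-1.76132923e+02, -7.23556350e-02, -9.10934840e+01])}
unit [([586.0, -23.0, 62.0], 0.55)]
guard_top [([559.0, -27.0, 108.0], 0.6)]
guard_lip [([555.0, -31.0, 116.0], 0.56), ([534.0, 111.0, 60.0], 0.4)]
guard_hinge [([582.0, -23.0, 60.0], 0.63), ([559.0, -28.0, 116.0], 0.17)]
vial [([586.0, 51.0, 100.0], 0.44)]
jar_a [([534.0, 114.0, 62.0], 0.69), ([659.0, -154.0, 56.0], 0.63), ([559.0, -29.0, 108.0], 0.21)]
wash_bottle [([566.0, -438.0, 114.0], 0.77)]
tip_rack [([589.0, 431.0, 57.0], 0.98)]
```

```bash
cat >> h.py <<'E'
def cloud(n,d,p=None,box=None):
    p=p or cam(n); K=p["camera_matrix"]
    v,u=np.mgrid[0:400,0:640]
    uv=np.stack([u,v],-1).reshape(-1,1,2).astype(float)
    xy=cv2.undistortPoints(uv,K,np.array([p["k1"],0,0,0]))[:,0]
    z=d.reshape(-1,1)
    P=np.hstack([xy*z,z])@R.from_euler("xyz",p["orientation"],degrees=True).as_matrix().T+p["eye"]
    return P.reshape(400,640,3)
E
python3 - <<'E'
from h import *
for n in("top","side"):
    d=np.load(f"{n}0.npy"); P=cloud(n,d); ok=d>0
    near=(abs(P[...,0]-580)<170)&(abs(P[...,1]+20)<170)&ok
    for nm,lo,hi in(("panel",54,67),("guard",104,113.5),("lip",114,130)):
        m=(near&(P[...,2]>lo)&(P[...,2]<hi)).astype(np.uint8)
        k,l,st,_=cv2.connectedComponentsWithStats(m)
        for i in np.argsort(-st[1:,4])[:2]+1:
            q=P[l==i]; rc=cv2.minAreaRect(q[:,:2].astype(np.float32))
            print(n,nm,st[i,4],np.round(rc[0],1),np.round(rc[1],1),round(rc[2],1),"z",round(np.median(q[:,2]),1))
a=cv2.imread("pics/top0.png"); b=cv2.imread("pics/side0.png")
c=np.vstack([cv2.resize(a[100:300,200:500],None,fx=2,fy=2)[:300],cv2.resize(b[100:350,180:480],None,fx=2,fy=2)])[:,:]
cv2.imwrite("pics/c0.png",cv2.resize(np.hstack([a[:,120:520],b[:,120:520]]),(800,400)))
E
```

```text
top panel 3476 [584.5 -21. ] [218.9 178.3] 19.0 z 59.4
top panel 139 [535.1 115.1] [33.5 35.8] 88.9 z 59.5
top guard 935 [566.2 -27.8] [99.4 75.9] 18.9 z 111.2
top guard 6 [587.3  44.3] [ 2.6 10.5] 88.6 z 104.6
top lip 179 [514.8 -45.5] [20.6 75.7] 18.7 z 117.5
top lip 5 [591.2 -31.8] [2.2 9.5] 55.2 z 114.5
side panel 2916 [584.7 -18.3] [219.8 180.7] 19.0 z 61.0
side panel 179 [535.6 116.9] [33.  37.8] 1.9 z 60.7
side guard 609 [566.7 -26.5] [99.8 81.1] 19.1 z 112.2
side guard 8 [584.4  61.7] [11.6  5. ] 33.0 z 104.6
side lip 220 [521.8 -41.8] [34.2 78.5] 20.0 z 118.4
side lip 30 [549.2 -30.9] [41.1 13.5] 71.0 z 114.9
```

View pics/c0.png

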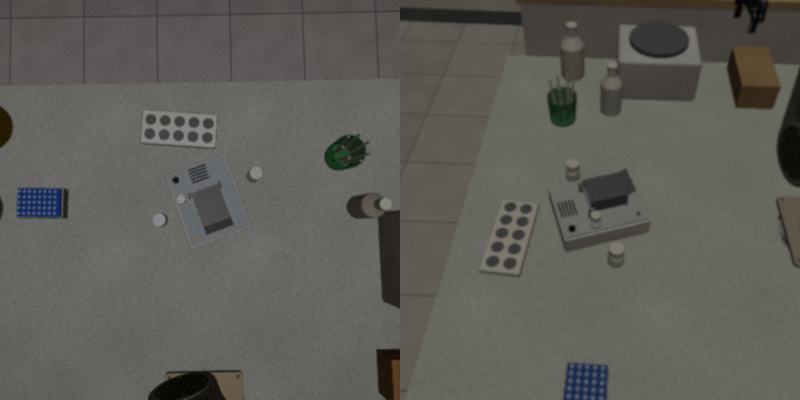

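The top picture shows the white unit around (207,200), turned about 19°. The dark guard has its lip at the near side, the vial is at its left (181,200) and the jars stand on both sides. In unit axes the hinge pin is near world (613,-10). The tool turned to yaw -71 has -y along the unit's x. I'm moving now to a point in front of the lip.

```bash
python3 -m pendant '[[0,0,0,0,-1.3],[0,-25,-28,0,0],[0,-35,-40,0,0],[0,-35,-40,0,0],[0,-35,-40,0,0],[0,-35,-40,0,0],[0,-35,-40,0,0],[0,-35,-40,0,0],[0,-35,-40,0,0],[0,-35,-40,0,0]]' 20
cat >> h.py <<'E'
PIN=np.array([613,-10.,90]);YAW=19.
def unit(p):
    return R.from_euler("z",-YAW,degrees=True).apply(np.asarray(p)-PIN)
def st():
    s=r.sense(); print("t",round(s["time"],2),"unit xyz rel pin",np.round(unit(s["tool_pos"]),1),"rot",np.round(s["tcp_rot"],1),"F unit",np.round(R.from_euler("z",-YAW,degrees=True).apply(s["ft_force"]),1),"gap",round(s["finger_gap"],1))
E
python3 -c "
from h import *
st()"
```

```text
time: 1.9
tool_pos: [400.3, -190.0, 231.7]
tcp_rot: [-180.0, -0.1, -71.0]
ft_force: [0.9, 0.2, -0.6]
finger_gap: 0.3
t 1.9 unit xyz rel pin [-259.7 -101.   141.7] rot [-1.8e+02 -1.0e-01 -7.1e+01] F unit [ 0.9 -0.1 -0.6] gap 0.3
```

```bash
python3 -m pendant '[[0,-25,-25,0,0],[0,-35,-35,0,0],[0,-35,-35,0,0],[0,-5,-15,0,0],[0,0,0,25,0],[0,0,0,30,0],[0,0,0,20,0],[0,0,0,0,0]]'
python3 - <<'E'
from h import *
st()
im,d=optics.snapshot("wrist");p=cam("wrist"); cv2.imwrite("pics/w1.png",im); P=cloud("wrist",d,p)
U=unit(P.reshape(-1,3)).reshape(P.shape); ok=d>0
m=ok&(abs(U[...,0]+105)<25)&(abs(U[...,1])<60)&(U[...,2]>24)&(U[...,2]<40)
q=U[m]; print(m.sum()); 
if m.sum()>20: print(np.percentile(q,[1,5,50,95,99],axis=0).round(1)); 
im2,d2=optics.snapshot("side"); cv2.imwrite("pics/v1.png",np.hstack([im[::,:],im2[100:300,240:440].repeat(2,0).repeat(2,1)])[:, :1040])
a=cv2.imread("pics/v1.png"); cv2.imwrite("pics/v1.png",cv2.resize(a,(800,308)))
E
```

```text
time: 2.7
tool_pos: [468.8, -60.8, 153.0]
tcp_rot: [179.7, 0.2, -70.9]
ft_force: [-0.6, 0.3, -0.8]
finger_gap: -0.2
t 2.7 unit xyz rel pin [-152.9   -1.1   63. ] rot [179.7   0.2 -70.9] F unit [-0.4  0.4 -0.8] gap -0.2
6761
[[-111.8  -41.1   24.1]
 [-110.3  -38.    24.2]
 [ -97.2   -3.8   27.7]
 [ -81.8   30.4   33.5]
 [ -80.1   33.5   34.5]]
```

View pics/v1.png

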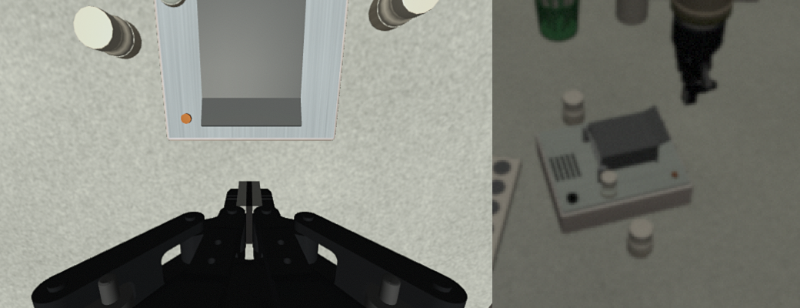

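The wrist picture shows the shut fingers (249,190) in line with the middle of the guard (252,110) and nothing in between. I'll descend in front of the lip and close in.

```bash
python3 -m pendant '[[0,2,0,15,0],[0,0,0,20,0],[0,0,0,12,0],[0,0,-10,0,0],[0,0,-8,0,0],[0,0,-4,0,0],[0,0,-3,0,0],[0,0,0,0,0],[0,0,0,0,0]]'
python3 -c "
from h import *
st()"
```

```text
time: 3.7
tool_pos: [495.5, -55.2, 109.5]
tcp_rot: [-180.0, -0.0, -71.0]
ft_force: [0.7, -0.3, -0.0]
finger_gap: -0.1
t 3.7 unit xyz rel pin [-125.8   -4.5   19.5] rot [-180.   -0.  -71.] F unit [ 0.5 -0.5 -0. ] gap -0.1
```

```bash
python3 -m pendant '[[0,0,0,4,0],[0,0,-2,0,0],[0,0,-2,0,0],[0,0,0,0,0]]'
python3 -c "
from h import *
st()"
python3 -m pendant '[[0,0,-1,-2,0],[0,0,-2,-5,0],[0,0,-2,-5,0],[0,0,0,0,0]]'
python3 -c "
from h import *
st();st()
for q in('guard_lip','guard_top'):
  optics.snapshot('side'); print(q,[(unit(x['at']).round(),x['score']) for x in optics.search_frame('side',q)][:2])
"
```

```text
time: 4.1
tool_pos: [498.1, -54.1, 104.7]
tcp_rot: [179.8, 0.0, -71.0]
ft_force: [-4.8, -1.9, 1.2]
finger_gap: -0.3
t 4.1 unit xyz rel pin [-123.    -4.3   14.7] rot [179.8   0.  -71. ] F unit [-5.1 -0.2  1.2] gap -0.3
time: 4.5
tool_pos: [502.1, -52.7, 117.2]
tcp_rot: [179.7, 0.0, -71.0]
ft_force: [-11.2, -2.5, 4.1]
finger_gap: -0.0
t 4.5 unit xyz rel pin [-118.8   -4.3   27.2] rot [179.7   0.  -71. ] F unit [-11.4   1.2   4.1] gap -0.0
t 4.5 unit xyz rel pin [-118.8   -4.3   27.2] rot [179.7   0.  -71. ] F unit [-11.4   1.2   4.1] gap -0.0
guard_lip [(array([-48.,   6.,  23.]), 0.74)]
guard_top [(array([-53.,   6.,  24.]), 0.91)]
```

```bash
python3 -m pendant '[[0,0,0,-4,0],[0,0,0,-4,0],[0,0,0,0,0]]'
cat >> h.py <<'E'
def lip(n="side"):
    im,d=optics.snapshot(n); U=unit(cloud(n,d).reshape(-1,3)); 
    for y0 in(-30,-20,20,30):
        m=(d.ravel()>0)&(abs(U[:,1]-y0)<5)&(abs(U[:,0]+40)<130)&(U[:,2]>15)
        q=U[m]; q=q[np.argsort(q[:,0])]
        if len(q): print(n,"y",y0,[(int(a[0]),int(a[2])) for a in q[::max(1,len(q)//7)]])
    return im
E
python3 -c "
from h import *
st();lip();lip('top')
"
```

```text
time: 5.0
tool_pos: [504.4, -52.2, 126.1]
tcp_rot: [-179.9, -0.0, -71.0]
ft_force: [-3.4, -0.1, 0.1]
finger_gap: 0.1
t 5.0 unit xyz rel pin [-116.5   -4.6   36.1] rot [-179.9   -0.   -71. ] F unit [-3.3  1.   0.1] gap 0.1
side y -30 [(-169, 437), (-163, 443), (-154, 454), (-123, 446), (-99, 47), (-76, 36), (-37, 26), (1, 23)]
side y -20 [(-169, 438), (-148, 445), (-117, 447), (-100, 47), (-84, 426), (-58, 33), (-27, 27)]
side y 20 [(-155, 233), (-111, 447), (-96, 42), (-88, 197), (-85, 269), (-81, 41), (-65, 36), (1, 27)]
side y 30 [(-150, 229), (-134, 280), (-113, 447), (-102, 175), (-96, 309), (-89, 277), (-52, 32), (0, 22)]
top y -30 [(-169, 460), (-159, 439), (-144, 443), (-128, 445), (-113, 441), (-97, 434), (-45, 29)]
top y -20 [(-169, 429), (-153, 439), (-137, 445), (-123, 446), (-109, 444), (-93, 433), (-74, 414), (0, 23)]
top y 20 [(-159, 408), (-137, 435), (-121, 444), (-105, 446), (-89, 38), (-74, 437), (-56, 427), (3, 21)]
top y 30 [(-151, 414), (-132, 434), (-117, 442), (-102, 445), (-87, 426), (-71, 443), (-55, 421), (1, 20)]
```

The guard is rising, about 10° so far. I'll follow the lip's arc from here.

```bash
python3 -m pendant '[[0,0,-2,-6,0],[0,0,-3,-6,0],[0,0,-4,-6,0],[0,0,-4,-6,0],[0,0,-4,-5,0],[0,0,-5,-5,0],[0,0,0,0,0]]'
python3 -c "
from h import *
st()"
```

```text
time: 5.8
tool_pos: [526.1, -45.1, 160.5]
tcp_rot: [-179.9, -0.1, -71.0]
ft_force: [-1.5, -0.1, 1.4]
finger_gap: 0.4
t 5.8 unit xyz rel pin [-93.6  -4.9  70.5] rot [-1.799e+02 -1.000e-01 -7.100e+01] F unit [-1.5  0.4  1.4] gap 0.4
```

```bash
python3 -m pendant '[[0,0,-5,-5,0],[0,0,-6,-4,0],[0,0,-5,-4,0],[0,0,-6,-4,0],[0,0,-6,-4,0],[0,0,-6,-3,0],[0,0,-6,-3,0],[0,0,-6,-3,0],[0,0,-6,-2,0],[0,0,0,0,0]]'
python3 -c "
from h import *
st();im=lip();cv2.imwrite('pics/s2.png',im[120:270,260:460].repeat(3,0).repeat(3,1))"
```

```text
time: 6.8
tool_pos: [574.7, -27.9, 191.6]
tcp_rot: [-180.0, -0.0, -71.0]
ft_force: [-0.4, -0.2, 1.4]
finger_gap: -0.3
t 6.8 unit xyz rel pin [-42.1  -4.5 101.6] rot [-180.   -0.  -71.] F unit [-0.4 -0.   1.4] gap -0.3
side y -30 [(-67, 68), (-29, 102), (-24, 87), (-17, 75), (-9, 63), (-2, 48), (6, 35), (15, 23)]
side y -20 [(-123, 478), (-106, 477), (-29, 112), (-24, 89), (-13, 72), (-4, 57), (5, 36), (16, 16)]
side y 20 [(-82, 292), (-66, 502), (-29, 112), (-16, 512), (-12, 240), (-9, 508), (-6, 299), (15, 18)]
side y 30 [(-75, 306), (-61, 276), (-47, 224), (-33, 193), (-25, 259), (-20, 328), (-13, 326), (28, 467)]
```

View pics/s2.png

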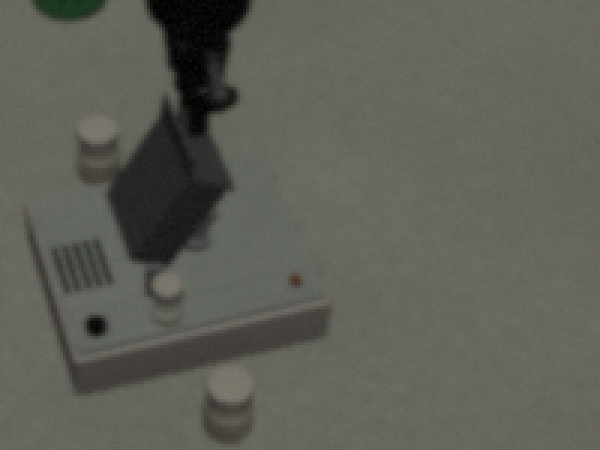

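The guard stands at about 60° with the fingertip in the nook under its lip (190,120), and the toggle shows at (200,235). The vial (167,300) is untouched. Now pushing past 80°.

```bash
python3 -m pendant '[[0,0,-6,-2,0],[0,0,-7,-1,0],[0,0,-7,-1,0],[0,0,-7,-1,0],[0,0,-7,0,0],[0,0,-7,0,0],[0,0,-7,0,0],[0,0,-7,0,0],[0,0,-7,0,0],[0,0,0,0,0]]'
python3 -c "
from h import *
st();lip()"
```

```text
time: 7.85
tool_pos: [633.2, -7.7, 196.1]
tcp_rot: [-180.0, 0.0, -71.0]
ft_force: [0.2, -0.2, 0.0]
finger_gap: -0.1
t 7.85 unit xyz rel pin [ 19.8  -4.4 106.1] rot [-180.    0.  -71.] F unit [ 0.1 -0.2  0. ] gap -0.1
side y -30 [(-46, 481), (-41, 483), (29, 92), (36, 88), (41, 88), (48, 84), (56, 87), (67, 99)]
side y -20 [(-69, 484), (-59, 481), (-52, 483), (-38, 484), (34, 87), (45, 85), (56, 86), (67, 97)]
side y 20 [(-160, 493), (-14, 368), (2, 511), (34, 279), (46, 280), (50, 283), (54, 316), (67, 95)]
side y 30 [(-167, 496), (-3, 365), (7, 62), (21, 96), (32, 395), (38, 517), (44, 364), (88, 477)]
```

The guard is on its stop, with its lip at (67,97), which is the 110° position. Next I back off and come down in front of the toggle.

```bash
python3 -m pendant '[[0,0,5,-10,0],[0,0,30,0,0],[0,0,40,0,0],[0,-3,40,0,0],[0,0,0,25,0],[0,0,0,40,0],[0,0,0,25,0],[0,0,0,0,0]]'
python3 - <<'E'
from h import *
st()
for n in("side","wrist"):
    im,d=optics.snapshot(n);p=cam(n); print(n,[(unit(x['at']).round(),round(x['score'],2)) for x in optics.search_frame(n,"toggle_tip")][:2])
    cv2.imwrite(f"pics/{n}3.png",im)
    U=unit(cloud(n,d,p).reshape(-1,3)); m=(d.ravel()>0)&(abs(U[:,0]+55)<22)&(abs(U[:,1])<15)&(U[:,2]>-12)&(U[:,2]<15); q=U[m]
    if len(q): print(len(q),q.min(0).round(1),np.median(q,0).round(1),q.max(0).round(1))
E
```

```text
time: 8.7
tool_pos: [519.4, -42.4, 113.0]
tcp_rot: [179.7, 0.2, -71.0]
ft_force: [-1.0, 0.6, -0.2]
finger_gap: 0.3
t 8.7 unit xyz rel pin [-99.   -0.2  23. ] rot [179.7   0.2 -71. ] F unit [-0.7  0.9 -0.2] gap 0.3
side [(array([36., 19., 80.]), 0.66), (array([-165., -386.,  -19.]), 0.37)]
32 [-68.   -4.1 -11.8] [-58.1   1.9   2.9] [-51.4   5.4  11.6]
wrist [(array([-53.,   1.,   6.]), 0.67)]
543 [-65.1  -9.7 -12. ] [-56.5  -3.5   6.4] [-48.4   2.7  10.2]
```

View pics/wrist3.png

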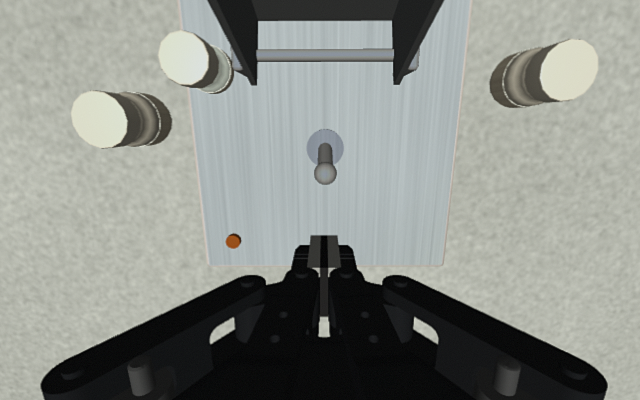

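```bash
python3 -m pendant '[[0,0,0,15,0],[0,0,0,14,0],[0,0,-8,0,0],[0,0,-6,0,0],[0,0,-4,0,0],[0,0,-4,0,0],[0,0,-4,0,0],[0,0,0,0,0]]'
python3 -c "
from h import *
st()"
python3 -m pendant '[[0,0,-3,0,0],[0,0,-3,0,0],[0,0,-3,0,0],[0,0,-3,0,0],[0,0,0,0,0]]'
python3 -c "
from h import *
st()"
```

```text
time: 9.7
tool_pos: [548.0, -34.1, 87.6]
tcp_rot: [-180.0, -0.0, -71.0]
ft_force: [-1.7, 0.2, -0.5]
finger_gap: 0.1
t 9.7 unit xyz rel pin [-69.3  -1.6  -2.4] rot [-180.   -0.  -71.] F unit [-1.6  0.7 -0.5] gap 0.1
time: 10.2
tool_pos: [559.2, -30.1, 87.3]
tcp_rot: [-180.0, -0.0, -71.0]
ft_force: [-0.3, -1.2, -0.1]
finger_gap: 0.4
t 10.2 unit xyz rel pin [-57.4  -1.5  -2.7] rot [-180.   -0.  -71.] F unit [-0.7 -1.  -0.1] gap 0.4
```

```bash
python3 -m pendant '[[0,0,-1.5,0,0],[0,0,-1.5,0,0],[0,0,0,0,0]]'
python3 - <<'E'
from h import *
st()
im,d=optics.snapshot("wrist"); cv2.imwrite("pics/w4.png",im[80:300,150:500].repeat(2,0).repeat(2,1))
E
```

```text
time: 10.5
tool_pos: [561.5, -29.2, 87.1]
tcp_rot: [180.0, 0.0, -71.0]
ft_force: [-1.8, -1.5, 0.8]
finger_gap: -0.1
t 10.5 unit xyz rel pin [-54.9  -1.4  -2.9] rot [180.   0. -71.] F unit [-2.2 -0.8  0.8] gap -0.1
```

View pics/w4.png

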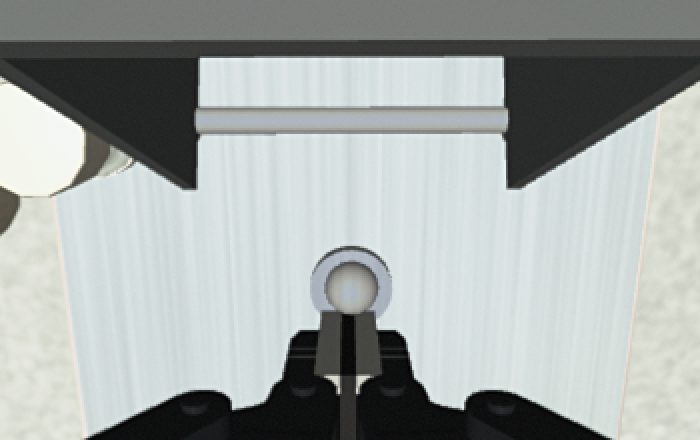

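```bash
cat >> h.py <<'E'
def tog(n="wrist",img=None):
    p=cam(n); Rc=R.from_euler("xyz",p["orientation"],degrees=True)
    for a in(0,.2,.4,.6,.8):
        t=a-.4; w=PIN+R.from_euler("z",YAW,degrees=True).apply([-50+31.5*np.sin(t),0,-28+31.5*np.cos(t)])
        c=Rc.inv().apply(w-p["eye"]); x=c[:2]/c[2]; x=x*(1+p["k1"]*(x@x)); K=p["camera_matrix"]
        print(a,np.round([K[0,0]*x[0]+K[0,2],K[1,1]*x[1]+K[1,2]],1),end=" ")
    print()
E
python3 - <<'E'
from h import *
st();tog()
im,d=optics.snapshot("wrist"); U=unit(cloud("wrist",d).reshape(-1,3)).reshape(400,640,3)
print("ball px depth",U[80+143,150+175].round(1), U[80+165,150+170].round(1))
E
```

```text
t 10.55 unit xyz rel pin [-54.9  -1.4  -2.9] rot [180.   0. -71.] F unit [-1.3  0.6  1. ] gap -0.0
0 [319.5 267.5] 0.2 [319.4 258.4] 0.4 [319.4 247.3] 0.6 [319.3 234.9] 0.8 [319.4 222. ] 
ball px depth [-35.9  -2.7   7.8] [-44.5  -0.4  13.4]
```

```bash
python3 -m pendant '[[0,0,-1,0,0],[0,0,-1,0,0],[0,0,0,0,0],[0,0,0,0,0]]'; python3 -m pendant '[[0,0,-1,0,0],[0,0,0,0,0],[0,0,0,0,0]]'
```

```text
time: 11.0
tool_pos: [563.2, -28.6, 87.0]
tcp_rot: [180.0, 0.0, -71.0]
ft_force: [-2.5, -1.5, -1.5]
finger_gap: 0.4
time: 11.3
tool_pos: [563.8, -28.4, 86.9]
tcp_rot: [179.9, 0.0, -71.0]
ft_force: [-4.9, -2.3, -1.0]
finger_gap: 0.1
```

```bash
python3 -m pendant '[[0,0,-1,0,0],[0,0,-1,0,0],[0,0,0,0,0],[0,0,0,0,0]]'
python3 - <<'E'
from h import *
st()
tog(); im,d=optics.snapshot("wrist"); cv2.imwrite("pics/w5.png",im[80:300,150:500].repeat(2,0).repeat(2,1))
g=cv2.GaussianBlur(cv2.cvtColor(im,6),(3,3),0)[195:255,290:360]
c=cv2.HoughCircles(g,cv2.HOUGH_GRADIENT,1,10,param1=60,param2=8,minRadius=9,maxRadius=16); print(None if c is None else (c[0,:4]+[290,195,0]).round(1))
E
```

```text
time: 11.7
tool_pos: [564.3, -28.3, 86.7]
tcp_rot: [179.7, 0.0, -71.0]
ft_force: [-12.0, -4.5, 3.7]
finger_gap: 0.0
t 11.7 unit xyz rel pin [-52.   -1.4  -3.3] rot [179.7   0.  -71. ] F unit [-12.8  -0.3   3.7] gap 0.0
0 [319.6 273.1] 0.2 [319.5 264.1] 0.4 [319.4 253.2] 0.6 [319.4 240.9] 0.8 [319.4 228. ] 
[[325.5 224.5  13.2]
 [305.5 254.5  11.5]]
```

Force has risen to 13 N with hardly any motion, so the toggle is on its stop. I'll back off, rise and check.

```bash
python3 -m pendant '[[0,0,8,0,0],[0,0,12,0,0],[0,0,10,-15,0],[0,0,0,-20,0],[0,0,0,0,0]]'
python3 - <<'E'
from h import *
st()
im,d=optics.snapshot("wrist");tog()
cv2.imwrite("pics/w6.png",im)
g=cv2.GaussianBlur(cv2.cvtColor(im,6),(3,3),0)[90:230,280:370]
c=cv2.HoughCircles(g,cv2.HOUGH_GRADIENT,1,20,param1=60,param2=8,minRadius=8,maxRadius=16); print(None if c is None else (c[0,:4]+[280,90,0]).round(1))
E
```

```text
time: 12.25
tool_pos: [540.6, -37.7, 126.1]
tcp_rot: [-179.6, -0.2, -71.0]
ft_force: [0.3, -0.1, 0.4]
finger_gap: 0.1
t 12.25 unit xyz rel pin [-77.5  -2.6  36.1] rot [-179.6   -0.2  -71. ] F unit [ 0.3 -0.2  0.4] gap 0.1
0 [318.7 204. ] 0.2 [318.6 195.2] 0.4 [318.6 185.2] 0.6 [318.5 174.5] 0.8 [318.5 163.9] 
[[322.5 161.5  10.9]
 [329.5 180.5   8.4]]
```

View pics/w6.png

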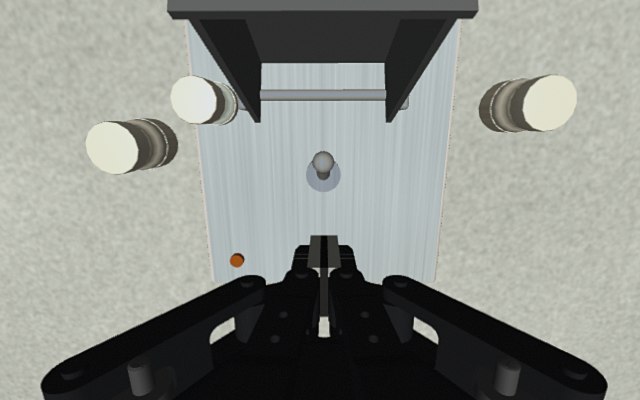

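The toggle's ball is at (322,161), which matches the fully-on prediction of (318,164), and it leans towards the hinge. The guard is still open. Now up and over to behind the guard.

```bash
python3 -m pendant '[[0,0,0,-30,0],[0,0,0,-40,0],[0,0,0,-30,0],[0,0,-25,0,0],[0,0,-40,0,0],[0,0,-40,0,0],[0,0,-40,0,0],[0,0,-30,0,0],[0,0,-8,0,0],[0,0,0,0,0]]'
python3 -c "
from h import *
st()"
```

```text
time: 13.3
tool_pos: [711.3, 22.8, 220.3]
tcp_rot: [179.9, 0.0, -71.0]
ft_force: [1.3, 1.1, 0.1]
finger_gap: 0.3
t 13.3 unit xyz rel pin [103.6  -1.  130.3] rot [179.9   0.  -71. ] F unit [1.5 0.6 0.1] gap 0.3
```

```bash
python3 -m pendant '[[0,0,0,16,0],[0,0,0,20,0],[0,0,0,10,0],[0,0,8,0,0],[0,0,8,0,0],[0,0,6,0,0],[0,0,5,0,0],[0,0,5,0,0],[0,0,0,0,0]]'
python3 -c "
from h import *
st();lip()"
```

```text
time: 14.2
tool_pos: [680.5, 11.5, 177.1]
tcp_rot: [-180.0, -0.0, -71.0]
ft_force: [-0.4, -1.0, -0.4]
finger_gap: 0.2
t 14.2 unit xyz rel pin [70.8 -1.7 87.1] rot [-180.   -0.  -71.] F unit [-0.7 -0.8 -0.4] gap 0.2
side y -30 [(0, 457), (8, 491), (12, 98), (16, 483), (21, 483), (29, 490), (66, 498), (87, 488)]
side y -20 [(-21, 469), (-10, 483), (-4, 472), (1, 491), (7, 485), (21, 482), (41, 88), (86, 493)]
side y 20 [(-117, 489), (-105, 489), (-97, 479), (7, 99), (35, 302), (48, 491), (72, 497), (88, 186)]
side y 30 [(-117, 469), (35, 90), (42, 302), (46, 262), (53, 101), (70, 263), (82, 254), (89, 499)]
```

Contact has begun. I'll keep tipping it forward until it goes over centre, at lip x ≈ 0.

```bash
python3 -m pendant '[[0,0,6,0,0],[0,0,6,0,0],[0,0,6,0,0],[0,0,6,0,0],[0,0,6,0,0],[0,0,6,0,0],[0,0,0,0,0]]'
python3 -c "
from h import *
st()"
python3 -m pendant '[[0,0,6,0,0],[0,0,6,0,0],[0,0,6,0,0],[0,0,6,0,0],[0,0,4,0,0],[0,0,0,0,0],[0,0,0,0,0]]'
python3 - <<'E'
from h import *
st(); im=lip(); cv2.imwrite('pics/s7.png',im[120:270,260:460].repeat(3,0).repeat(3,1))
E
```

```text
time: 14.95
tool_pos: [645.9, -0.3, 176.3]
tcp_rot: [180.0, 0.0, -71.0]
ft_force: [0.4, 0.1, -0.5]
finger_gap: -0.2
t 14.95 unit xyz rel pin [34.3 -1.6 86.3] rot [180.   0. -71.] F unit [ 0.4  0.  -0.5] gap -0.2
time: 15.65
tool_pos: [620.2, -9.1, 176.4]
tcp_rot: [-180.0, -0.0, -71.0]
ft_force: [0.6, 0.2, 0.3]
finger_gap: 0.4
t 15.65 unit xyz rel pin [ 7.1 -1.5 86.4] rot [-180.   -0.  -71.] F unit [ 0.7 -0.   0.3] gap 0.4
side y -30 [(-89, 76), (-75, 66), (-58, 55), (-48, 483), (-35, 44), (-16, 30), (2, 24), (30, 484)]
side y -20 [(-89, 78), (-70, 470), (-64, 471), (-58, 479), (-52, 52), (-40, 45), (-11, 35), (35, 482)]
side y 20 [(-167, 473), (-144, 493), (-42, 44), (-15, 490), (15, 160), (34, 494), (40, 381), (50, 349)]
side y 30 [(-169, 473), (-39, 45), (-18, 310), (-1, 261), (21, 216), (29, 351), (34, 376)]
```

View pics/s7.png

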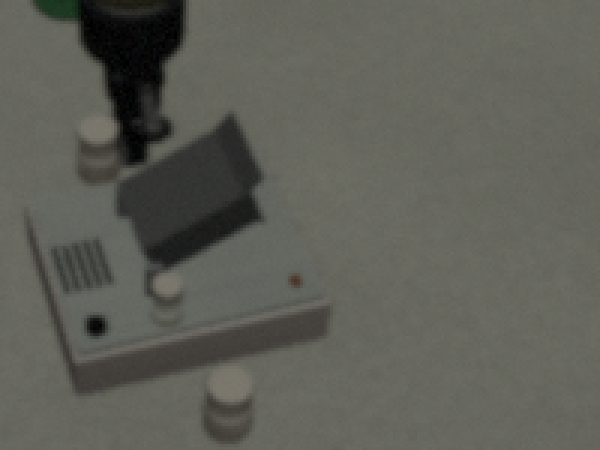

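The guard is caught mid-fall, with its lip at (240,125). The finger behind it (135,150) is clear. Next I raise the tool clear and check.

```bash
python3 -m pendant '[[0,0,0,0,0],[0,0,0,0,0],[0,0,0,-20,0],[0,0,0,-35,0],[0,0,0,-35,0],[0,0,0,-20,0],[0,0,0,0,0],[0,0,0,0,0],[0,0,0,0,0],[0,0,0,0,0]]'
python3 - <<'E'
from h import *
st(); im=lip(); 
for q in("vial","jar_a","wash_bottle","tip_rack"): print(q,[(np.round(x["at"]).tolist(),round(x["score"],2)) for x in optics.search_frame("side",q)][:2])
w,_=optics.snapshot("wrist")
cv2.imwrite('pics/s8.png',cv2.resize(np.hstack([im[120:270,260:460].repeat(3,0).repeat(3,1),cv2.resize(w,(720,450))]),(800,273)))
E
```

```text
time: 16.7
tool_pos: [619.4, -9.0, 284.2]
tcp_rot: [179.8, 0.1, -71.0]
ft_force: [0.4, -0.6, 0.1]
finger_gap: 0.0
t 16.7 unit xyz rel pin [  6.4  -1.2 194.2] rot [ 1.798e+02  1.000e-01 -7.100e+01] F unit [ 0.2 -0.7  0.1] gap 0.0
side y -30 [(-112, 31), (-99, 25), (-84, 21), (-67, 22), (-51, 20), (-32, 28), (-13, 20)]
side y -20 [(-113, 32), (-99, 25), (-81, 24), (-63, 21), (-45, 23), (-30, 22), (-12, 25)]
side y 20 [(-112, 33), (-33, 21), (-23, 369), (16, 300), (34, 358), (38, 491), (42, 435), (54, 454)]
side y 30 [(-113, 28), (-22, 23), (-15, 342), (12, 370), (26, 357), (30, 439), (35, 422), (54, 452)]
vial [([589.0, 58.0, 95.0], 0.61)]
jar_a [([538.0, 130.0, 52.0], 0.88), ([659.0, -146.0, 45.0], 0.51)]
wash_bottle [([564.0, -435.0, 88.0], 0.88), ([588.0, 63.0, 98.0], 0.72)]
tip_rack [([593.0, 426.0, 57.0], 0.68)]
```

View pics/s8.png

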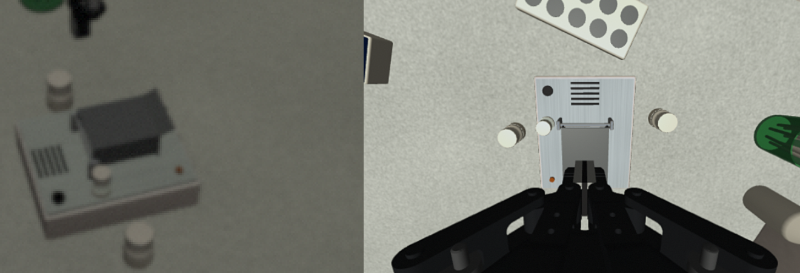

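The guard is shut: its top is level at about 22 mm and its lip at (-113,31). The jars, vial, bottle and rack are where they stood, and the tool is clear. Handing in.

```bash
python3 -c "
from bench import hand_in
print(hand_in())"
```

```text
the job is handed in; nothing more can be done
None
```

The UV lamp job is done and handed in at about 17 s of robot time.

- **Guard opened:** with the shut fingertips I lifted the guard by its lip until it fell back onto its stop. The depth image then put the lip where it belongs at the stop, about 110°.
- **Toggle on:** I pushed the toggle towards the hinge until the force rose to about 13 N with almost no further motion. With the finger withdrawn, the wrist picture showed the ball within about 3 pixels in height (4 sideways) of its predicted fully-on position.
- **Guard shut:** I tipped the guard forward from behind past its balance point and it dropped shut by itself. The last check found its top level, with the lip 113 mm before the pin and about 31 mm above it, against 114 and 30 mm for shut.

The vial, both jars, the wash bottle and the tip rack were found within about 4 mm of their first positions, which is the detector's own accuracy. The robot touched nothing at the end, with the tool about 170 mm above the guard.

No check failed. Two limits and one wrong reading:
- **Toggle:** it can't be seen under the shut guard, so its state was last checked just before closing.
- **Highest force:** the highest wrist force I read between moves was about 13 N.
- **Detectors:** they gave a few false hits, such as the vial reported as a second wash bottle, which I disregarded.

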